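Set a straightedge to two marker pins on a dryer panel

ROBOT

A 6-joint arm with a two-finger parallel gripper is mounted at the origin on the work surface. World frame = base frame: x ahead of the robot, y to its left, z up, the work surface at z = 0. Lengths are in mm, angles in rad, forces in N, time in s.
With the tool pointing down it reaches from about 350 to 875 mm from the base axis. Payload 4.2 kg.
Tool frame: the origin (TCP) lies between the finger pads, 19 mm behind the fingertips; this is the grasp point; z points along the fingers, y is the line along which they close (so a half turn about z gives the same grasp; the last joint's range is limited). The gripper opens to 85 mm and grips with 20 to 120 N. Pads are 22 mm wide; open, the fingers measure 114 mm over their backs; the gripper's body (76 mm by 85 mm) begins 54 mm behind the grasp point. The pads swing forward as they close: fully open they stand 13 mm farther back than shut.
Start: joints at [1.367, 0.385, 0.008, 0, -1.194, -0.259], TCP at [279.001, 559.248, 250.012] pointing down, gripper open.
Joint ranges: [-3.14, 3.14], [-1.21, 2.06], [-1.07, 1.41], [-3.16, 2.05], [-2.99, -0.16], [-3.1, 3.1]. Speed limits (rad/s): [2.79, 2.79, 3.14, 3.14, 3.14, 3.14].

INTERFACE

Orientations are given as a unit quaternion [x, y, z, w].
In Python, from bench import read_state, get_image, camera_model, job_done gives the robot as it stands.
- The arm moves only by the shell command python3 -m handwheel 'ROWS'. ROWS is JSON, a list of rows, each a list of 7 numbers: the shift along the tool's x, y, z in m, then the turn, a rotation vector about the tool's x, y, z in rad, then the gripper's target within -1 to 1 (fully open at 1, half-way at 0, shut at -1). In form: [[dx, dy, dz, wx, wy, wz, jaw], ...]. A call has 1 to 10 rows; each row is the pose to reach, as a shift and turn from the pose commanded when the call began, along the tool's axes at that moment; what a row does not reach only later rows make up. A row lasts 1/8 s, in which the tool goes at most 62.5 mm and 10.7 degrees, less where a joint would pass 70% of its speed; a pose out of reach is approached as far as the arm can. A call with a gripper value outside its range is refused whole. The fingers move at their own pace and stop on an object; the grip force is fixed at half the most. Time passes only in rows, so rows that repeat a pose let the fingers close. It gives the time, the measured TCP pose, the force, the opening and the grip force at its end, in the units of the state.
- read_state(): the state, without advancing time (a new reading comes with each control period).
- get_image(name): name is "side" or "top"; returns (picture, depth): 420x560x3 uint8, blue, green, red; 420x560 float32, mm along the optical axis (not along the pixel's ray), 0 where there is no reading.
- camera_model(name): a dict with "K" (3x3 intrinsics, pixels), "rvec" (rotation vector, rad) and "tvec" (3), from world to camera coordinates, as OpenCV has them. Camera axes: x right, y down, z forward; pixel columns grow to the right and rows downward; lengths in mm; the calibration is good to about 2 mm. A picture is of the moment at which its call begins. camera_model takes no time and is no camera call.
- job_done(): hands the job in; it is judged then, once.
The state is a dict: "clock": time; "joints": joint angles; "joint_vel": joint speeds; "joint_efforts": joint torques, N m; "position": TCP position; "ee_rot": TCP orientation; "contact_force": force on the tool from outside, world axes, zero at the start; "wrist_torque": the same for the moment, N m; "gripper_width": finger opening in mm; "grasp_force": force on a finger pad.
Only numpy, scipy, OpenCV 4.12 (cv2) and the standard library are available. Lean on these libraries where they do the work, as an engineer would, in place of code of your own. Each camera call takes 0.05 s, during which the arm holds its last target. There are 200 camera calls.

TASK

Slide the aluminium straightedge across the dryer panel, without lifting it, until its yellow graduated edge gently touches both marker pins (red and blue) at once. Then stand the brass weight gently on top of the straightedge, about midway between the pins, to hold it there, so that a line can be scribed. The straightedge must still be touching both pins when you let go; leave the mug, the black dial and the bottle where they are.

Things in the scene. Friction and masses are not known exactly. Their poses are not given: they have to be found in the camera images.
- panel: flat grey dryer panel lying fixed on the counter, 290 (x) x 440 (y) x 12 mm thick; origin at the centre of its underside on the counter, its x axis points roughly away from the robot. Its top is 12 mm above the counter. The blue stripe and black window are on its far half
- pin_red: red marker pin, fixed upright on the panel: a round post 12 mm in diameter, 28 mm tall. Origin on its axis at its foot, on the panel's top. It does not give; touch it gently (5 N is plenty, over 18 N would harm it). It stands on the right (-y) of the blue one; the two are 170 to 195 mm apart
- pin_blue: blue marker pin, otherwise the same as the red one, to its left (+y)
- straightedge: loose aluminium straightedge flat on the panel, askew, on the robot's side of the pins: 40 mm wide (x), 340 mm long (y; 346 with end caps), 22 mm tall, 0.25 to 0.5 kg; smooth: 1 to 3 N slide it. Origin: centre of its underside. Its x axis points to the yellow graduated edge (x = +20 mm), which faces the pins; it touches a pin when the pin's axis is at x = +26 mm in this frame
- weight: loose brass hold-down weight, 0.3 to 0.65 kg, standing on the counter left or right of the panel: a round base 44 mm in diameter and 28 mm tall, a neck 18 mm in diameter, and a round knob 30 mm in diameter from 44 to 64 mm height. Origin at the centre of its underside. Grip it by the knob from above (TCP about 55 mm above the origin)
- dial: black dryer dial, 48 mm across, 24 mm tall, lying on the panel's far strip beyond the pins. Origin at the centre of its underside. Leave it alone
- mug: blue mug, 80 mm across, 90 mm tall, standing beside the panel on the side where the weight is not. Origin at the centre of its underside. Leave it alone
- spray_bottle: clear bottle with a red cap, 64 mm across, 190 mm tall, right of the panel. Origin at the centre of its underside. Leave it alone
Mind the look-alikes: they are no part of the job. What is meant by the weight is not pink or white, and is the smaller of those in its own colour.

How it is judged (in metres and radians):
On the way:
1. the straightedge's yellow edge touches both pins at once (within 2 mm), with the weight still on the counter (x of pin_red in the frame of straightedge between 0.0235 and 0.028 m and y of pin_red in the frame of straightedge between -0.162 and 0.162 m and x of pin_blue in the frame of straightedge between 0.0235 and 0.028 m and y of pin_blue in the frame of straightedge between -0.162 and 0.162 m and height (world z) of weight below 0.01 m), for 0.2 s.
At the end, for the whole second after the job is handed in: the straightedge lies flat on the panel with its yellow edge within 2 mm of both pins; the weight stands upright on top of it, within 15 mm of its centre line and between the pins (no more than 165 mm from either), at rest (x of pin_red in the frame of straightedge between 0.0235 and 0.028 m and y of pin_red in the frame of straightedge between -0.162 and 0.162 m and x of pin_blue in the frame of straightedge between 0.0235 and 0.028 m and y of pin_blue in the frame of straightedge between -0.162 and 0.162 m and z of weight in the frame of straightedge between 0.019 and 0.025 m and x of weight in the frame of straightedge between -0.015 and 0.015 m and horizontal distance between weight and pin_red below 0.165 m and horizontal distance between weight and pin_blue below 0.165 m and angle between weight's own z axis and vertical below 0.08 rad and linear speed of each of weight, straightedge below 0.01 m/s and height (world z) of straightedge below 0.016 m); the robot touches nothing.
It fails at once if the straightedge is lifted or tipped off the panel (more than 12 mm or 0.15 rad) (height (world z) of straightedge above 0.024 m or angle between straightedge's own z axis and vertical above 0.15 rad).
It fails at once if a pin is pressed with more than 18 N (contact force between straightedge and pin_red above 18 N or contact force between straightedge and pin_blue above 18 N).
It fails at once if the weight strikes or presses the straightedge with more than 60 N (dropped or rammed) (contact force between weight and straightedge above 60 N).
It fails at once if a bystander is moved by more than 30 mm (distance of any of dial, mug, spray_bottle from where it was at the start of the episode above 0.03 m).
It also fails if it takes over 59 s, if anything falls off the work surface, if the arm or the gripper's body presses on something with over 40 N, if the wrist force passes 120 N, or if a joint passes its speed limit or range.

## Working session

There is one attempt and no reset: what is moved stays moved. The work goes in short steps, Python scripts to look and compute and a shell command to move; the robot and the scene stay as the last step left them, time stands still between calls to the robot, and variables do not carry over. Pictures are saved under pics/ and viewed, at most 10 in all, crops included, and the job is handed in when it is done.

```bash
mkdir -p pics; cat > h.py <<'E'
import numpy as np, cv2
from bench import *
from scipy.spatial.transform import Rotation as R
def snap(name,fn):
    im,d=get_image(name); cv2.imwrite('pics/'+fn+'.png',im); np.save('pics/'+fn+'.npy',d); return im,d
def cam(name):
    m=camera_model(name); return np.array(m['K']),cv2.Rodrigues(np.array(m['rvec'],float))[0],np.array(m['tvec'],float).ravel()
def world(name,u,v,z):
    "pixel -> world point on plane z (mm)"
    K,Rm,t=cam(name); r=Rm.T@np.linalg.inv(K)@[u,v,1]; c=-Rm.T@t
    return c+r*(z-c[2])/r[2]
def deproj(name,u,v,d):
    K,Rm,t=cam(name); return Rm.T@(np.linalg.inv(K)@[u,v,1]*d-t)
def tool(dest):
    "world dest (mm) -> tool shift in m"
    s=read_state(); return R.from_quat(s['ee_rot']).inv().apply(np.array(dest)-s['position'])/1000
E
python3 - <<'E'
from h import *
for n in('top','side'):
    snap(n,n+'1'); K,Rm,t=cam(n); print(n,-Rm.T@t,Rm[2],K[0,0])
s=read_state(); print(s['clock'],s['position'],R.from_quat(s['ee_rot']).as_matrix().round(3),s['gripper_width'])
E
```

```text
top [ 432.26308509  -36.90873595 1425.08711113] [ 9.98206783e-02  9.65144237e-04 -9.95004975e-01] 536.0762656592336
side [568.82279159 734.36628966 646.49586977] [ 0.03933375 -0.78220242 -0.6217815 ] 398.36107127818457
0.1 [278.79073226 558.84889293 249.03722221] [[ 0.895 -0.447 -0.001]
 [-0.447 -0.895 -0.002]
 [ 0.     0.002 -1.   ]] 85.29269620255647
```

View pics/top1.png

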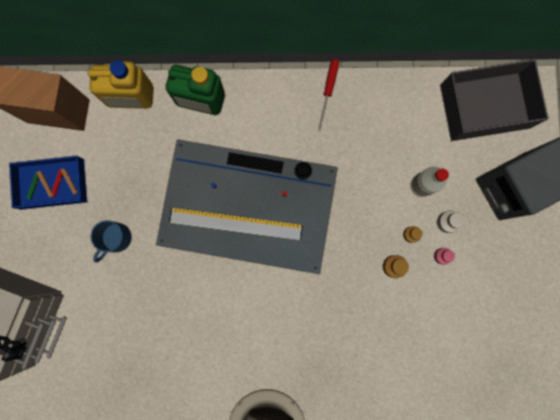

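View pics/side1.png

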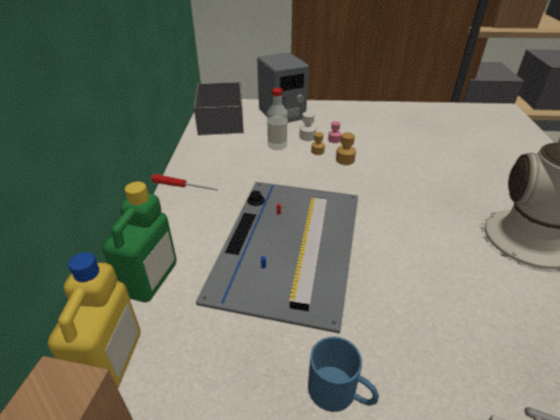

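Top view: blue pin is at (214,185), red pin at (285,194), and the straightedge runs from (172,216) to (300,232). The mug is at (111,237), the dial at (303,171) and the bottle at (432,181).
Candidates for the weight are small brass (413,234), large brass (396,267), white (450,221) and pink (445,256). The small brass one fits, being the smaller of the two in brass colour. I'll confirm it in an enlarged crop.

```bash
python3 - <<'E'
from h import *
im=cv2.imread('pics/top1.png')
a=cv2.resize(im[165:250,160:320],None,fx=5,fy=5,interpolation=cv2.INTER_CUBIC)
cv2.imwrite('pics/c1.png',a)
b=cv2.resize(im[205:285,375:475],None,fx=6,fy=6,interpolation=cv2.INTER_CUBIC)
cv2.imwrite('pics/c2.png',b)
E
```

```text
(no output)
```

View pics/c1.png

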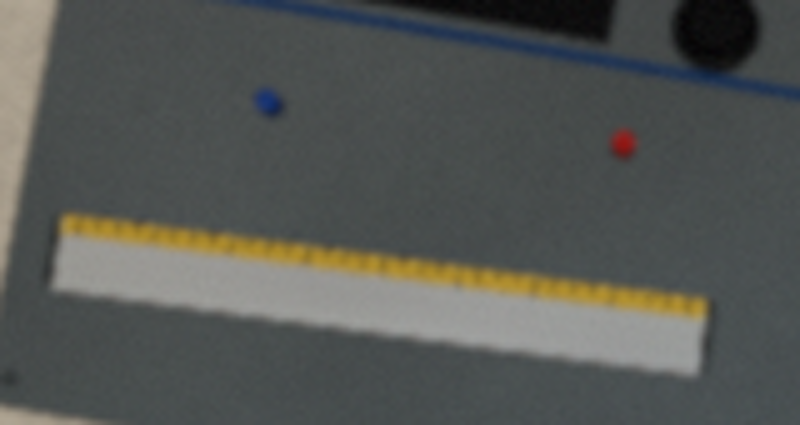

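View pics/c2.png

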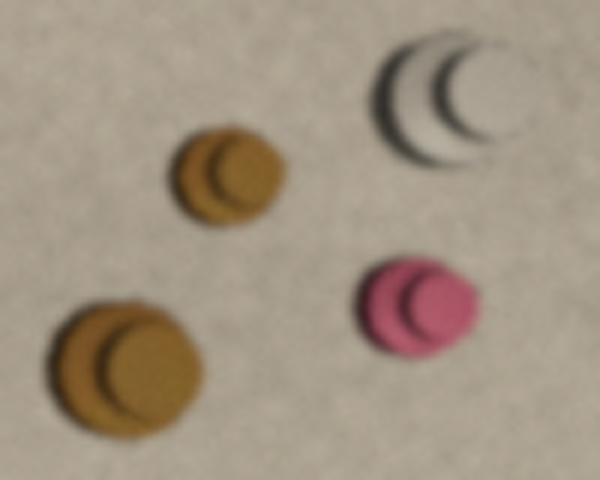

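Crop 1 shows the pin tops at crop (267,99) and (624,143), and the straightedge corners at (62,215), (708,299), (700,375) and (52,290). Crop 2 shows the smaller brass weight with its knob at crop (249,173), clearly smaller than the brass one at lower left; the others are pink and white.

```bash
python3 - <<'E'
from h import *
P=lambda u,v,z,o,f:world('top',o[0]+(u+.5)/f-.5,o[1]+(v+.5)/f-.5,z)[:2]
o=(160,165)
b=P(267,99,40,o,5);r=P(624,143,40,o,5)
C=np.array([P(*c,34,o,5) for c in[(62,215),(708,299),(700,375),(52,290)]])
w=P(249,173,64,(375,205),6); w2=P(225,177,28,(375,205),6)
print('blue',b,'red',r,np.linalg.norm(b-r)); print('C',C,C.mean(0)); print(np.linalg.norm(C-np.roll(C,-1,0),axis=1))
print('weight',w,'base',w2)
g=lambda a,c:np.degrees(np.arctan2((a-c)[1],(a-c)[0]))-90
print('ang pins',g(b,r),'edge',g(C[0],C[1]),'back',g(C[3],C[2]))
n=(b-r)/np.linalg.norm(b-r); nx=np.array([n[1],-n[0]])
print('nx',nx,'target centerline mid',(b+r)/2-26*nx,'sep of pins from edge',[(p-C.mean(0))@nx for p in(b,r)])
print('big',P(152,370,90,(375,205),6),'tool to weight', 'mug',world('top',111,237,90), 'bottle',world('top',441,175,190))
# side cross-check
for nm,p,z in(('weight',w,64),('blue',b,40),('red',r,40),('c0',C[0],34),('c1',C[1],34)):
    K,Rm,t=cam('side'); q=K@(Rm@[*p,z]+t); print(nm,q[:2]/q[2])
E
```

```text
blue [625.89993755 132.4502298 ] red [600.79098877 -53.41716751] 187.55572155959146
C [[566.8593347  240.02017899]
 [519.41563076 -96.17254871]
 [480.03255062 -91.44059115]
 [527.73137403 244.86341635]] [523.50972253  74.31761387]
[339.52386543  39.66633867 339.66978555  39.42656787]
weight [ 491.53541061 -385.93682261] base [ 491.47906937 -384.69742801]
ang pins -7.693548989409138 edge -8.032569500697392 back -8.07255810109946
nx [ 0.99099828 -0.13387461] target centerline mid [587.57950791  42.99727096] sep of pins from edge [np.float64(93.68604569494534), np.float64(93.68604569494535)]
big [ 409.67766364 -336.36350261] tool to weight mug [489.5399576  380.10753589  90.        ] bottle [ 621.27028581 -416.50069562  190.        ]
weight [319.72657949 133.75112596]
blue [264.5332546  256.96050718]
red [279.97361007 204.23087179]
c0 [291.11871973 299.97134687]
c1 [312.15873328 196.85252192]
```

The measurements agree: pin spacing is 187.6 mm, the straightedge comes out 340x40, and the side view matches. I'll push with the open gripper, using both fingertips against the back edge, with tool x along the straightedge's x.

```bash
python3 -m handwheel '[[0.388,0.341,0.14,0,0,-0.327,1],[0.388,0.341,0.14,0,0,-0.327,1],[0.388,0.341,0.14,0,0,-0.327,1],[0.388,0.341,0.14,0,0,-0.327,1],[0.388,0.341,0.14,0,0,-0.327,1],[0.388,0.341,0.14,0,0,-0.327,1],[0.388,0.341,0.14,0,0,-0.327,1],[0.388,0.341,0.14,0,0,-0.327,1],[0.388,0.341,0.14,0,0,-0.327,1],[0.388,0.341,0.14,0,0,-0.327,1]]'; python3 - <<'E'
from h import *
s=read_state(); print(R.from_quat(s['ee_rot']).as_matrix().round(3)); print(tool([474,81,50]))
E
```

```text
clock: 1.35
position: [473.7, 78.5, 108.8]
ee_rot: [0.998, -0.07, -0.001, 0.001]
contact_force: [0.5, 0.8, 0.1]
gripper_width: 85.0
grasp_force: 0.0
[[ 0.99  -0.14  -0.003]
 [-0.14  -0.99  -0.001]
 [-0.002  0.002 -1.   ]]
[ 0.00014364 -0.00257641  0.05881794]
```

```bash
python3 -m handwheel '[[0,-0.002,0.04,0,0,-0.005,1],[0,-0.002,0.067,0,0,-0.005,1],[0,-0.002,0.067,0,0,-0.005,1]]'; python3 -m handwheel '[[0,0,0.004,0,0,0,1],[0,0,0.004,0,0,0,1]]';python3 -m handwheel '[[0,0,0.004,0,0,0,1],[0,0,0.004,0,0,0,1]]'
```

```text
clock: 1.72
position: [472.8, 82.9, 41.6]
ee_rot: [0.998, -0.065, -0.002, 0.001]
contact_force: [0.9, 1.1, 1.6]
gripper_width: 85.2
grasp_force: 0.0
clock: 1.98
position: [474.7, 83.4, 39.9]
ee_rot: [0.998, -0.065, 0.001, -0.0]
contact_force: [-0.5, 0.2, 0.7]
gripper_width: 85.6
grasp_force: 0.0
clock: 2.22
position: [474.2, 82.9, 35.2]
ee_rot: [0.998, -0.065, 0.0, -0.0]
contact_force: [-0.4, 0.4, -0.4]
gripper_width: 85.5
grasp_force: 0.0
```

```bash
python3 - <<'E'
from h import *
im,d=snap('side','side2'); cv2.imwrite('pics/c3.png',cv2.resize(im[150:320,220:380],None,fx=3.5,fy=3.5,interpolation=cv2.INTER_CUBIC))
E
```

```text
(no output)
```

View pics/c3.png

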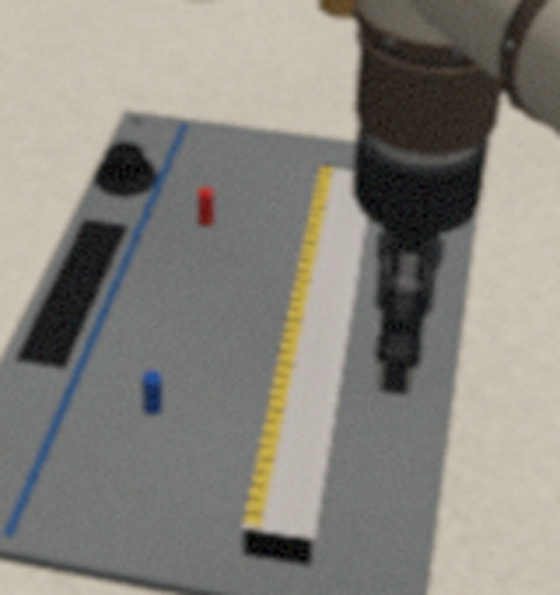

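The fingers are behind the back edge and clear of it, with the near fingertip at crop (395,392). I'll go down with force checks.

```bash
python3 -c "
from h import *
for z in(15,20,25,30): print(z,world('side',220+395/3.5-.4,150+392/3.5-.4,z))"
python3 -m handwheel '[[0,0,0.003,0,0,0,1],[0,0,0.003,0,0,0,1]]';python3 -m handwheel '[[0,0,0.003,0,0,0,1],[0,0,0.003,0,0,0,1]]'
```

```text
15 [478.41115524 115.0351824   15.        ]
20 [479.12700819 119.93886536  20.        ]
25 [479.84286114 124.84254832  25.        ]
30 [480.55871409 129.74623128  30.        ]
clock: 2.52
position: [474.1, 82.8, 31.8]
ee_rot: [0.998, -0.065, -0.0, 0.0]
contact_force: [0.3, 0.2, 0.1]
gripper_width: 85.3
grasp_force: 0.0
clock: 2.78
position: [474.1, 82.8, 28.7]
ee_rot: [0.998, -0.065, -0.0, 0.0]
contact_force: [-0.4, -0.1, 0.9]
gripper_width: 85.2
grasp_force: 0.0
```

```bash
python3 -m handwheel '[[0,0,0.004,0,0,0,1],[0,0,0.004,0,0,0,1],[0.01,0,0.004,0,0,0,1],[0.015,0,0.004,0,0,0,1],[0.019,0,0.004,0,0,0,1],[0.023,0,0.004,0,0,0,1],[0.028,0,0.004,0,0,0,1]]';python3 -m handwheel '[[0.006,0,0,0,0,0,1],[0.012,0,0,0,0,0,1],[0.018,0,0,0,0,0,1],[0.024,0,0,0,0,0,1],[0.030,0,0,0,0,0,1],[0.036,0,0,0,0,0,1],[0.042,0,0,0,0,0,1],[0.046,0,0,0,0,0,1],[0.046,0,0,0,0,0,1]]'
python3 -c "
from h import *
im,d=snap('top','top3'); cv2.imwrite('pics/c4.png',cv2.resize(im[165:250,160:320],None,fx=5,fy=5,interpolation=cv2.INTER_CUBIC))
print(read_state()['contact_force'])"
```

```text
clock: 3.65
position: [501.6, 78.9, 24.8]
ee_rot: [0.998, -0.065, -0.001, 0.0]
contact_force: [-2.5, 0.1, -0.8]
gripper_width: 85.2
grasp_force: 0.6
clock: 4.78
position: [548.3, 73.3, 25.2]
ee_rot: [0.998, -0.065, 0.001, -0.0]
contact_force: [0.5, -0.2, -0.1]
gripper_width: 85.2
grasp_force: 0.0
[ 0.11441819 -0.95587352 -0.55236475]
```

View pics/c4.png

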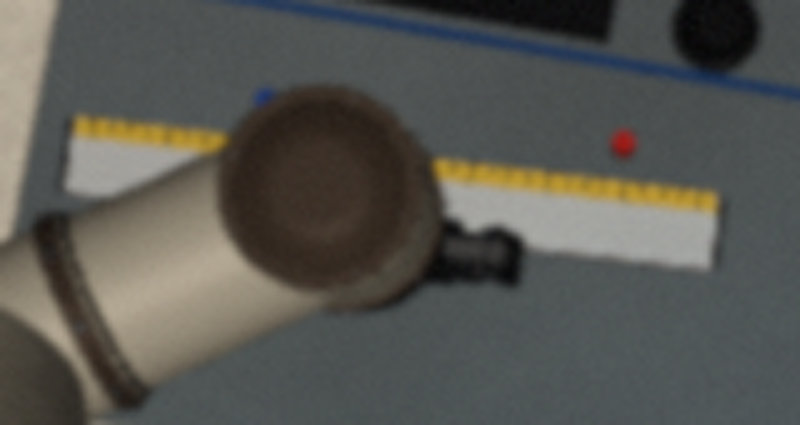

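The straightedge has slid with no change in tilt. Its yellow corners are at crop (75,118) and (718,191), and the red pin is about 25 crop px ahead of the edge.

```bash
python3 -c "
from h import *
P=lambda u,v,z:world('top',160+(u+.5)/5-.5,165+(v+.5)/5-.5,z)[:2]
a,b=P(75,118,34),P(718,191,34); n=(a-b)/np.linalg.norm(a-b); nx=np.array([n[1],-n[0]])
for p in([625.9,132.45],[600.8,-53.4]): print('gap',(np.array(p)-b)@nx-6)
print(a,b,(a+b)/2,'angle',np.degrees(np.arctan2(nx[1],nx[0])))"
python3 -m handwheel '[[0.003,0,0,0,0,0,1],[0.006,0,0,0,0,0,1],[0.006,0,0,0,0,0,1]]'
```

```text
gap 14.61135729289063
gap 12.77259212528141
[617.79042842 233.68100451] [ 575.77334287 -102.22930413] [596.78188564  65.72585019] angle -7.129768621644355
clock: 5.2
position: [553.9, 72.5, 25.1]
ee_rot: [0.998, -0.065, 0.0, -0.0]
contact_force: [0.2, 0.3, -0.3]
gripper_width: 85.9
grasp_force: 0.1
```

```bash
python3 -m handwheel '[[0.002,0,0,0,0,0,1],[0.004,0,0,0,0,0,1],[0.005,0,0,0,0,0,1],[0.005,0,0,0,0,0,1]]'|grep -E 'pos|cont'; for i in 1; do python3 -m handwheel '[[0.0005,0,0,0,0,0,1],[0.001,0,0,0,0,0,1],[0.001,0,0,0,0,0,1]]'|grep -E 'pos|cont';done
```

```text
position: [558.7, 71.7, 25.0]
contact_force: [-0.5, 0.2, 0.2]
position: [559.5, 71.6, 25.0]
contact_force: [-1.7, 0.0, -0.1]
```

```bash
python3 -m handwheel '[[0.0005,0,0,0,0,0,1],[0.001,0,0,0,0,0,1],[0.001,0,0,0,0,0,1]]'|grep -E 'pos|cont'
```

```text
position: [560.5, 71.5, 25.0]
contact_force: [-1.0, 0.3, 0.1]
```

```bash
python3 -m handwheel '[[0.0005,0,0,0,0,0,1],[0.001,0,0,0,0,0,1],[0.001,0,0,0,0,0,1]]'|grep -E 'pos|cont'
```

```text
position: [561.5, 71.4, 25.0]
contact_force: [-0.7, 0.7, 0.1]
```

```bash
python3 -m handwheel '[[0.0005,0,0,0,0,0,1],[0.001,0,0,0,0,0,1]]'|grep -E 'pos|cont'
```

```text
position: [562.4, 71.3, 25.0]
contact_force: [-1.7, 0.5, -0.3]
```

```bash
python3 -m handwheel '[[0.0005,0,0,0,0,0,1],[0.001,0,0,0,0,0,1]]'|grep -E 'pos|cont'
```

```text
position: [562.6, 71.1, 25.0]
contact_force: [-5.7, 2.3, 2.6]
```

```bash
python3 -c "
from h import *
im,d=snap('top','top5'); a=cv2.resize(im[165:250,160:320],None,fx=5,fy=5,interpolation=cv2.INTER_CUBIC)
cv2.imwrite('pics/c5.png',a)"
```

```text
(no output)
```

View pics/c5.png

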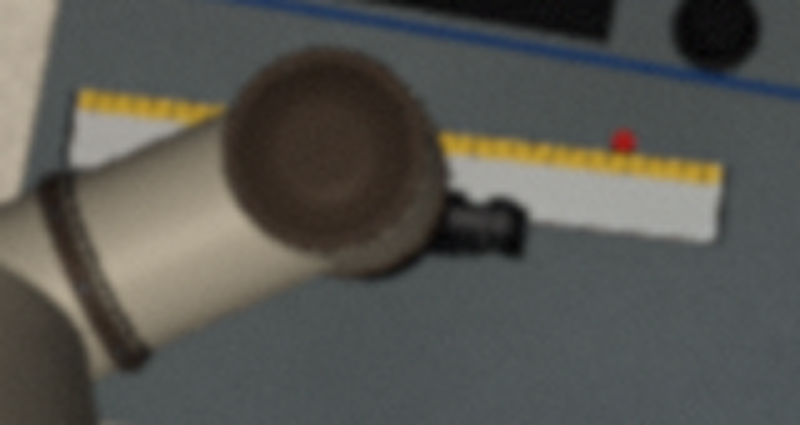

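The red pin touches the edge, which shows as overlap at crop (624,150). The blue pin is hidden under the arm. The yellow corners are now at (79,91) and (722,163).

```bash
python3 -c "
from h import *
P=lambda u,v,z:world('top',160+(u+.5)/5-.5,165+(v+.5)/5-.5,z)[:2]
a,b=P(79,91,34),P(722,163,34); n=(a-b)/np.linalg.norm(a-b); nx=np.array([n[1],-n[0]])
for p in([625.9,132.45],[600.8,-53.4]): print('gap',(np.array(p)-b)@nx-6)
print((a+b)/2,'angle',np.degrees(np.arctan2(nx[1],nx[0])))
s=read_state();print(s['contact_force'],s['wrist_torque'],s['joints'])
im,d=snap('side','s5');cv2.imwrite('pics/c6.png',cv2.resize(im[170:310,230:350],None,fx=4,fy=4,interpolation=cv2.INTER_CUBIC))
"
```

```text
gap 0.09671147000129565
gap -2.0055842265907904
[611.24094481  63.58294419] angle -7.04925118172787
[-4.28461935  1.96517353  2.47000741] [0.56667675 1.28314807 0.20309938] [ 4.11235873e-01  5.46955671e-01 -3.86748749e-01 -5.99786175e-04
 -6.38975013e-01  1.02975165e+00]
```

View pics/c6.png

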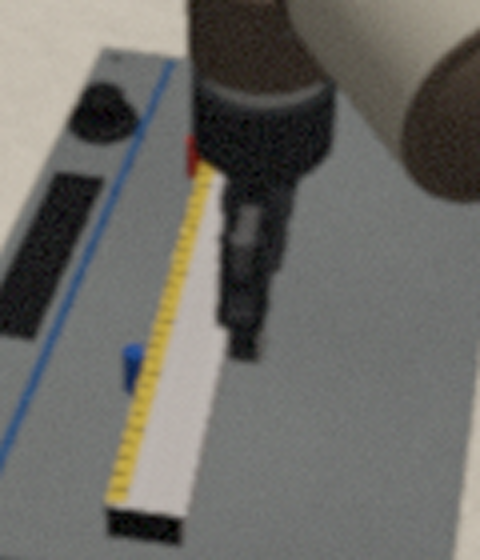

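Force and wrist moment say the left finger, near the blue pin, is bearing. I'll turn slightly so the right finger presses too, which makes sure of red.

```bash
python3 -m handwheel '[[0,0,0,0,0,-0.004,1],[0,0,0,0,0,-0.008,1],[0,0,0,0,0,-0.008,1]]'; python3 -c "
from h import *
s=read_state();print(s['contact_force'],s['wrist_torque'])"
```

```text
clock: 7.8
position: [562.5, 71.0, 24.9]
ee_rot: [0.998, -0.062, -0.001, 0.0]
contact_force: [-5.6, 1.5, 2.6]
gripper_width: 85.6
grasp_force: 2.8
[-5.56112322  1.49868668  2.64635321] [ 0.37337619  1.43072259 -0.203326  ]
```

Both fingers pressed in turn and the edge held, so both pins carry. Backing off, lifting, and heading to the weight.

```bash
python3 -m handwheel '[[-0.004,0,0,0,0,0,1],[-0.02,0,0,0,0,0,1],[-0.03,0,-0.02,0,0,0,1],[-0.03,0,-0.08,0,0,0,1],[-0.03,0,-0.14,0,0,0,1],[-0.03,0,-0.14,0,0,0,1]]'; python3 -c "
from h import *
print(tool([491.5,-386,160]))"
```

```text
clock: 8.55
position: [537.9, 76.1, 171.1]
ee_rot: [0.998, -0.061, 0.007, -0.003]
contact_force: [0.1, 0.6, -1.7]
gripper_width: 85.2
grasp_force: 0.0
[0.00987756 0.46436683 0.00820233]
```

```bash
python3 -m handwheel '[[0.01,0.464,0.008,0,0,1.27,0.4],[0.01,0.464,0.008,0,0,1.27,0.4],[0.01,0.464,0.008,0,0,1.27,0.4],[0.01,0.464,0.008,0,0,1.27,0.4],[0.01,0.464,0.008,0,0,1.27,0.4],[0.01,0.464,0.008,0,0,1.27,0.4],[0.01,0.464,0.008,0,0,1.27,0.4],[0.01,0.464,0.008,0,0,1.27,0.4],[0.01,0.464,0.008,0,0,1.27,0.4],[0.01,0.464,0.008,0,0,1.27,0.4]]'; python3 -c "
from h import *
print(tool([491.5,-385.5,90]))
im,d=snap('top','top7'); a=cv2.resize(im[150:240,165:305],None,fx=5.7,fy=5.7,interpolation=cv2.INTER_CUBIC)
cv2.imwrite('pics/c7.png',a);s=read_state();print(R.from_quat(s['ee_rot']).as_matrix().round(3))"
```

```text
clock: 9.8
position: [486.7, -386.6, 156.2]
ee_rot: [0.767, -0.641, -0.0, 0.0]
contact_force: [-0.5, 0.1, -0.6]
gripper_width: 59.7
grasp_force: 0.0
[-0.00019448 -0.00498877  0.06621823]
[[ 0.178 -0.984 -0.   ]
 [-0.984 -0.178  0.   ]
 [-0.     0.    -1.   ]]
```

View pics/c7.png

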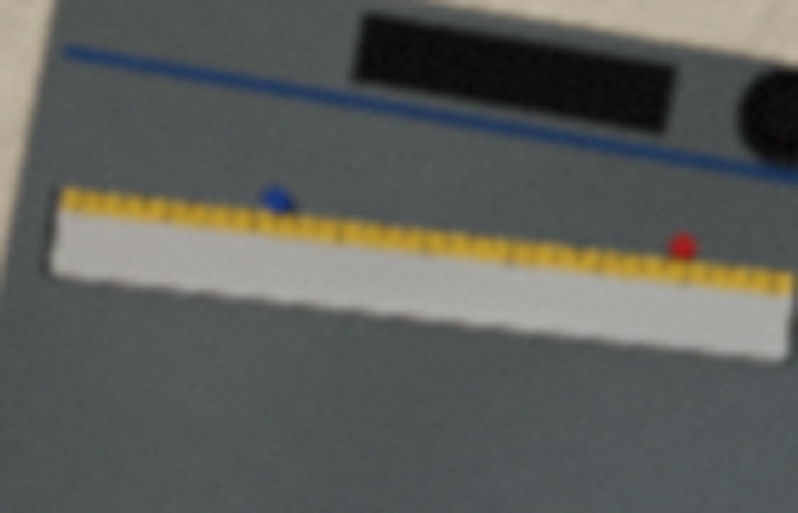

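The edge touches both pins: blue at crop (278,200) and red at (683,247) each sit 13 to 14 px above the edge line from (62,190) to (792,272), which is about the 6 mm pin radius. Now to grasp the weight.

```bash
python3 -m handwheel '[[0,-0.005,0.05,0,0,0,0.4],[0,-0.005,0.08,0,0,0,0.4],[0,-0.005,0.101,0,0,0,0.4],[0,-0.005,0.101,0,0,0,0.4],[0,-0.005,0.101,0,0,0,-1],[0,-0.005,0.101,0,0,0,-1],[0,-0.005,0.101,0,0,0,-1],[0,-0.005,0.101,0,0,0,-1],[0,-0.005,0.101,0,0,0,-1],[0,-0.005,0.101,0,0,0,-1]]'; python3 -c "
from h import *
P=lambda u,v,z:world('top',165+(u+.5)/5.7-.5,150+(v+.5)/5.7-.5,z)[:2]
a,b=P(62,190,34),P(792,272,34);c,e=P(788,358,34),P(50,274,34)
print((a+b+c+e)/4, a,b,c,e,np.linalg.norm(a-b)); n=(a-b)/np.linalg.norm(a-b);nx=np.array([n[1],-n[0]])
for p in(P(277,198,40),P(683,246,40)): print(p,(p-b)@nx, (p-(a+b+c+e)/4)@nx,(p-(a+b+c+e)/4)@n)
"
```

```text
clock: 11.1
position: [493.2, -386.4, 57.9]
ee_rot: [0.767, -0.641, 0.002, -0.0]
contact_force: [2.2, 1.7, 7.0]
gripper_width: 27.9
grasp_force: 59.2
[591.36851301  66.00653365] [631.70897554 231.53554099] [ 590.18285379 -103.32432758] [ 550.66864553 -100.89121664] [592.91357719 236.70613782] 337.42488107313096
[626.09319032 131.97016044] 6.6801920676001885 26.342714423308546 69.73567717013366
[601.98153475 -53.4631389 ] 5.5726861531794105 25.235208508887766 -117.25537574112583
```

The edge-to-pin distances are 26.3 and 25.2 mm, against 26 nominal, so both touch. The grip holds; lifting.

```bash
python3 -m handwheel '[[0,0,-0.01,0,0,0,-1],[0,0,-0.03,0,0,0,-1],[0,0,-0.03,0,0,0,-1]]';python3 -m handwheel '[[0,0,-0.04,0,0,0,-1],[0,0,-0.07,0,0,0,-1],[0,0,-0.07,0,0,0,-1]]'; python3 -c "
from h import *
print(tool([587.7,43,150]));s=read_state();print(R.from_quat(s['ee_rot']).as_matrix().round(3))"
```

```text
clock: 11.48
position: [491.6, -386.3, 86.6]
ee_rot: [0.767, -0.642, 0.001, -0.0]
contact_force: [0.1, 0.5, -5.3]
gripper_width: 28.1
grasp_force: 59.8
clock: 11.85
position: [492.4, -386.5, 157.3]
ee_rot: [0.767, -0.642, 0.002, -0.001]
contact_force: [-0.5, 0.5, -5.3]
gripper_width: 28.0
grasp_force: 60.6
[-0.40587626 -0.16972835  0.00701322]
[[ 0.177 -0.984  0.004]
 [-0.984 -0.177 -0.001]
 [ 0.002 -0.003 -1.   ]]
```

```bash
python3 -m handwheel '[[-0.03,-0.012,0,0,0,0,-1],[-0.08,-0.034,0.007,0,0,0,-1],[-0.13,-0.055,0.007,0,0,0,-1],[-0.18,-0.075,0.007,0,0,0,-1],[-0.23,-0.096,0.007,0,0,0,-1],[-0.28,-0.117,0.007,0,0,0,-1],[-0.33,-0.138,0.007,0,0,0,-1],[-0.38,-0.159,0.007,0,0,0,-1],[-0.406,-0.17,0.007,0,0,0,-1],[-0.406,-0.17,0.007,0,0,0,-1]]'; python3 -c "
from h import *
snap('side','s8')
print(tool([587.7,43,97]))
im,d=snap('top','t8'); im=cv2.imread('pics/s8.png'); cv2.imwrite('pics/c8.png',cv2.resize(im[140:320,220:350],None,fx=3.3,fy=3.3,interpolation=cv2.INTER_CUBIC))"
```

```text
clock: 13.1
position: [585.9, 45.5, 146.0]
ee_rot: [0.768, -0.641, -0.002, 0.002]
contact_force: [-0.1, -0.5, -4.3]
gripper_width: 27.8
grasp_force: 60.5
[ 0.00158363 -0.00221699  0.04916176]
```

View pics/c8.png

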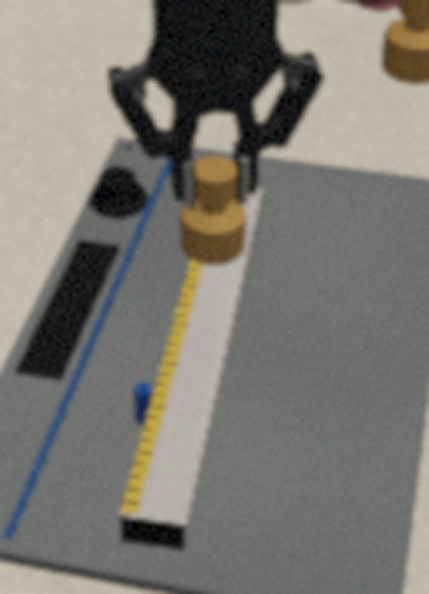

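The weight hangs upright in the grip, base at crop (212,235), above the straightedge between the pins. I'll lower it and feel for contact.

```bash
python3 -m handwheel '[[0.001,-0.002,0.02,0,0,0,-1],[0.001,-0.002,0.04,0,0,0,-1],[0.001,-0.002,0.049,0,0,0,-1],[0.001,-0.002,0.049,0,0,0,-1]]'; python3 -m handwheel '[[0,0,0.001,0,0,0,-1],[0,0,0.002,0,0,0,-1],[0,0,0.002,0,0,0,-1]]'|grep -E 'pos|cont'
```

```text
clock: 13.7
position: [588.5, 42.0, 99.0]
ee_rot: [0.767, -0.642, -0.001, 0.001]
contact_force: [0.2, 0.5, -5.3]
gripper_width: 28.2
grasp_force: 60.5
position: [589.4, 43.1, 98.4]
contact_force: [0.5, -0.3, -4.3]
```

```bash
python3 -m handwheel '[[0,0,0.001,0,0,0,-1],[0,0,0.001,0,0,0,-1]]'|grep -E 'pos|cont'
```

```text
position: [589.2, 43.1, 97.0]
contact_force: [0.3, 0.4, -4.9]
```

```bash
python3 -m handwheel '[[0,0,0.001,0,0,0,-1],[0,0,0.002,0,0,0,-1],[0,0,0.002,0,0,0,-1]]'|grep -E 'pos|cont'
```

```text
position: [589.2, 43.0, 94.8]
contact_force: [-0.3, 0.3, -5.3]
```

```bash
python3 -m handwheel '[[0,0,0.001,0,0,0,-1],[0,0,0.001,0,0,0,-1]]'|grep -E 'pos|cont'
```

```text
position: [589.2, 43.0, 93.9]
contact_force: [0.0, -0.2, -4.5]
```

```bash
python3 -m handwheel '[[0,0,0.001,0,0,0,-1],[0,0,0.001,0,0,0,-1]]'|grep -E 'pos|cont'
```

```text
position: [589.2, 43.0, 92.9]
contact_force: [0.2, -0.4, -4.5]
```

```bash
python3 -m handwheel '[[0,0,0.001,0,0,0,-1],[0,0,0.001,0,0,0,-1]]'|grep -E 'pos|cont'
```

```text
position: [589.3, 43.0, 92.0]
contact_force: [-0.5, -0.4, -4.5]
```

```bash
python3 -m handwheel '[[0,0,0.0005,0,0,0,-1],[0,0,0.0005,0,0,0,-1]]'|grep -E 'pos|cont'
```

```text
position: [589.3, 43.1, 91.9]
contact_force: [-1.5, 0.2, -0.8]
```

```bash
python3 -m handwheel '[[0,0,0.0005,0,0,0,-1],[0,0,0.0005,0,0,0,-1]]'|grep -E 'pos|cont'
```

```text
position: [589.5, 43.1, 91.8]
contact_force: [-1.2, 0.0, 3.5]
```

It's seated. Releasing: ease the pressure, then open.

```bash
python3 -m handwheel '[[0,0,-0.0005,0,0,0,-1],[0,0,-0.0005,0,0,0,-0.3],[0,0,-0.0005,0,0,0,0],[0,0,-0.0005,0,0,0,0.4],[0,0,-0.0005,0,0,0,0.4],[0,0,-0.0005,0,0,0,0.4]]'; python3 -m handwheel '[[0,0,-0.01,0,0,0,0.4],[0,0,-0.04,0,0,0,0.4],[0,0,-0.08,0,0,0,0.4],[0,0,-0.11,0,0,0,0.4],[0,0,-0.11,0,0,0,0.4]]'; python3 -m handwheel '[[0.06,0,0,0,0,0,0.4],[0.12,0,0,0,0,0,0.4],[0.18,0,0,0,0,0,0.4],[0.24,0,0,0,0,0,0.4],[0.24,0,0,0,0,0,0.4]]'; python3 -c "
from h import *
im,d=snap('top','t9');cv2.imwrite('pics/c9.png',cv2.resize(im[150:240,165:305],None,fx=5.7,fy=5.7,interpolation=cv2.INTER_CUBIC))"
```

```text
clock: 16.7
position: [589.3, 43.0, 91.5]
ee_rot: [0.767, -0.641, 0.0, -0.0]
contact_force: [0.2, 0.9, -0.0]
gripper_width: 59.9
grasp_force: 0.0
clock: 17.32
position: [590.9, 43.4, 205.5]
ee_rot: [0.767, -0.641, 0.002, -0.003]
contact_force: [0.4, 0.0, -0.2]
gripper_width: 59.7
grasp_force: 0.0
clock: 17.95
position: [631.2, -197.2, 200.0]
ee_rot: [0.765, -0.644, -0.001, 0.001]
contact_force: [-0.4, -0.0, 0.4]
gripper_width: 59.7
grasp_force: 0.0
```

View pics/c9.png

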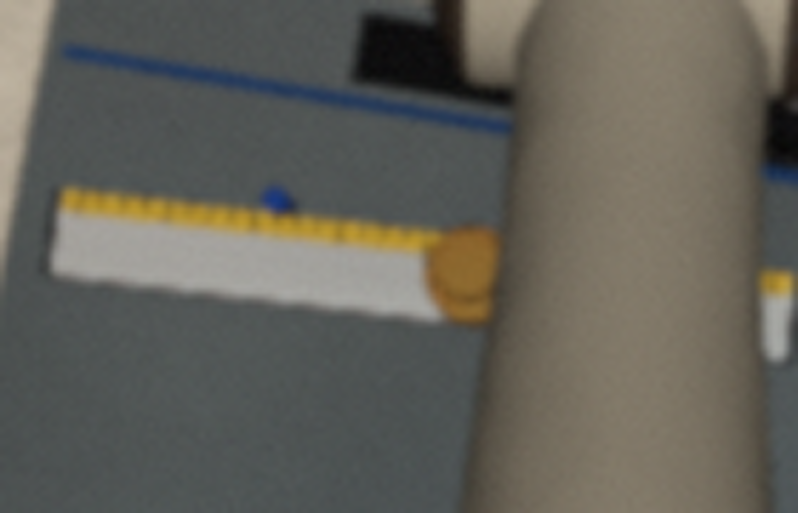

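The straightedge's corners are unchanged at (62,190) and (792,272). The weight stands on its centre line at about (470,270), and the arm is clear. Handing in.

```bash
python3 -c "
from bench import *
print(job_done())"
```

```text
the job is handed in; nothing more can be done
None
```

I handed the job in at about 18 s: the straightedge's yellow edge lies against both pins, within about 1 mm by my image measurement, with the small brass weight standing on it roughly midway between them; no verdict came back, and I viewed 11 pictures, one over the limit of 10.

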